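# Reject the weak bag pegs

### The job

Four big wooden bag pegs are clipped on steel pins on the worktop, and two of them have lost their spring. They look alike, so squeeze their levers to feel which; take the two weak pegs off and put them into the empty aluminium reject tray, inside its rim, and leave each of the two good ones clamped on its own pin. Do not knock over the jars, pot and carton standing about.

Things in the scene. Friction and masses are not known exactly. Their poses are not given: they have to be found in the camera images.
- peg_1_centre (a point): one of four look-alike sprung wooden pegs, 133 mm long, 26 mm high, 80 g, lying flat, clipped on a pin. Point on its upright pivot axis, 13 mm up; x to the jaw tips (65 mm off), -x to the splayed lever ends (66 mm off), z up. Squeeze the levers level, across y. On the pin their outer faces are 52 mm apart 50 mm behind the pivot, 56 mm at 60 mm (3 mm more off the pin); fully squeezed parallel, 31 mm
- peg_1_jaw (a joint): opening of that peg: 0 clamped on its pin, -0.06 rad shut without it, 0.40 levers fully squeezed against a firm stop, jaws about 18 mm wider. A good spring presses back with about 11 N per lever as it begins to give, 15 N half-way, 17 N just before the stop, and clamps the pin with 11 N; a weak one: 4.5, 6, 6.6 and 3.6 N. Two of the four are weak, in any places
- pin_1_top (a point): centre of the top of the fixed upright steel pin, 10 mm thick and 34 mm high, that peg_1 is clipped on, 45 mm ahead of the peg's pivot; z up
- peg_2_centre (a point): one of four look-alike sprung wooden pegs, 133 mm long, 26 mm high, 80 g, lying flat, clipped on a pin. Point on its upright pivot axis, 13 mm up; x to the jaw tips (65 mm off), -x to the splayed lever ends (66 mm off), z up. Squeeze the levers level, across y. On the pin their outer faces are 52 mm apart 50 mm behind the pivot, 56 mm at 60 mm (3 mm more off the pin); fully squeezed parallel, 31 mm
- peg_2_jaw (a joint): opening of that peg: 0 clamped on its pin, -0.06 rad shut without it, 0.40 levers fully squeezed against a firm stop, jaws about 18 mm wider. A good spring presses back with about 11 N per lever as it begins to give, 15 N half-way, 17 N just before the stop, and clamps the pin with 11 N; a weak one: 4.5, 6, 6.6 and 3.6 N. Two of the four are weak, in any places
- pin_2_top (a point): centre of the top of the fixed upright steel pin, 10 mm thick and 34 mm high, that peg_2 is clipped on, 45 mm ahead of the peg's pivot; z up
- peg_3_centre (a point): one of four look-alike sprung wooden pegs, 133 mm long, 26 mm high, 80 g, lying flat, clipped on a pin. Point on its upright pivot axis, 13 mm up; x to the jaw tips (65 mm off), -x to the splayed lever ends (66 mm off), z up. Squeeze the levers level, across y. On the pin their outer faces are 52 mm apart 50 mm behind the pivot, 56 mm at 60 mm (3 mm more off the pin); fully squeezed parallel, 31 mm
- peg_3_jaw (a joint): opening of that peg: 0 clamped on its pin, -0.06 rad shut without it, 0.40 levers fully squeezed against a firm stop, jaws about 18 mm wider. A good spring presses back with about 11 N per lever as it begins to give, 15 N half-way, 17 N just before the stop, and clamps the pin with 11 N; a weak one: 4.5, 6, 6.6 and 3.6 N. Two of the four are weak, in any places
- pin_3_top (a point): centre of the top of the fixed upright steel pin, 10 mm thick and 34 mm high, that peg_3 is clipped on, 45 mm ahead of the peg's pivot; z up
- peg_4_centre (a point): one of four look-alike sprung wooden pegs, 133 mm long, 26 mm high, 80 g, lying flat, clipped on a pin. Point on its upright pivot axis, 13 mm up; x to the jaw tips (65 mm off), -x to the splayed lever ends (66 mm off), z up. Squeeze the levers level, across y. On the pin their outer faces are 52 mm apart 50 mm behind the pivot, 56 mm at 60 mm (3 mm more off the pin); fully squeezed parallel, 31 mm
- peg_4_jaw (a joint): opening of that peg: 0 clamped on its pin, -0.06 rad shut without it, 0.40 levers fully squeezed against a firm stop, jaws about 18 mm wider. A good spring presses back with about 11 N per lever as it begins to give, 15 N half-way, 17 N just before the stop, and clamps the pin with 11 N; a weak one: 4.5, 6, 6.6 and 3.6 N. Two of the four are weak, in any places
- pin_4_top (a point): centre of the top of the fixed upright steel pin, 10 mm thick and 34 mm high, that peg_4 is clipped on, 45 mm ahead of the peg's pivot; z up
- tray_floor (a point): shallow plain aluminium tray with a low rim, fixed to the worktop, empty, for rejects: 200 mm (its x) by 240 mm (its y), walls 4 mm thick, 37 mm high; this point is the centre of its inner floor, 4 mm above the worktop, z up
- olive_jar: green-lidded jar, 63 mm wide, 109 mm high, a bystander; origin at the centre of its underside, z up
- mustard_jar: squat red-lidded jar, 62 mm wide, 86 mm high, a bystander; origin at the centre of its underside, z up
- pepper_jar: slim red-capped spice jar, 45 mm wide, 106 mm high, a bystander; origin at the centre of its underside, z up
- cracker_box_1: small carton 57x63x70 mm, a bystander; origin at the centre of its underside, z up
- sample_pot: small tub, 72 mm wide, 71 mm high, a bystander; origin at the centre of its underside, z up

How it is judged:
By the outcome, as a careful person would: the job done as asked, in the order asked, and still so for the second after the job is handed in, with the robot touching nothing.
It also fails if it takes over 72 s, if anything falls off the work surface, if the arm or the gripper's body presses on something with over 40 N, if the wrist force passes 120 N, or if a joint passes its speed limit or range.

### The arm

A 7-joint arm with a two-finger parallel gripper is mounted at the origin on a cart in front of the work surface, level with it; the furniture and walls round the work are solid. World frame = base frame: x ahead of the robot, y to its left, z up, the work surface at z = 0. Lengths are in m, angles in rad, forces in N, time in s.
With the tool pointing down it reaches from about 0.4 to 0.925 m from the base axis. Payload 4.1 kg.
Tool frame: the origin (TCP) lies at the very end of the fingers, on their centre line; the grasp point (between the pads) lies 19 mm behind it; z points along the fingers, y is the direction in which the jaws open and shut (so a half turn about z gives the same grasp; the last joint's range is limited). The gripper opens to 85 mm and grips with 20 to 120 N. Pads are 22 mm wide; open, the fingers measure 114 mm over their backs; the gripper's body (76 mm by 85 mm) begins 54 mm behind the grasp point. The pads swing forward as they close: fully open they stand 13 mm farther back than shut.
Start: joints at [-1.358, 0.398, 0.045, 1.537, -0.019, 1.207, -0.051], TCP at [0.199, 0.619, 0.231] pointing down, gripper open.
Joint ranges: [-2.82, 2.82], [-0.49, 2.23], [-1.37, 1.46], [0, 2.46], [-1.36, 4.5], [0.23, 2], [-2.94, 2.94]. Speed limits (rad/s): [2.57, 2.57, 3.14, 3.14, 3.14, 3.14, 3.14].

### API

Orientations are given as a rotation vector (axis times angle).
In Python, from rig import manip gives the robot as it stands. The module is installed in compiled form; this text tells all that it offers.
- The arm moves only by the tool drive_tool, never from a script. Its argument "moves" is a list of rows, each a list of 3 entries, a list of its own where there are three numbers: the shift along the tool's x, y, z in mm, then the turn, a rotation vector about the tool's x, y, z in rad, then the opening, from -1 (shut) to 1 (fully open). In form: [[[tx, ty, tz], [wx, wy, wz], gripper], ...]. A call has exactly 5 rows; each row shifts and turns the commanded pose from where the row before left it, along the tool's axes as they then stand; what a row does not reach is not made up. A row lasts 1/10 s, in which the tool goes at most 50 mm and 8.59 degrees, less where a joint would pass 70% of its speed; a pose out of reach is approached as far as the arm can. A call is refused whole if a number of a shift passes 50 or a number of a turn 0.15, either way. A call with a gripper value outside its range is refused whole. The fingers move at their own pace and stop on an object; "newtons" is the grip in N (left out, the last holds). Time passes only in rows, so rows that do not move let the fingers close, or fill a call up. It gives the time, the measured TCP pose, the force and the opening at its end, in the units of the state.
- manip.state(): the state, without advancing time (a new reading comes with each control period).
- manip.grab_frame(name): name is "scene" or "top" or "wrist"; returns a dict with "frame" (480x640x3 uint8, red, green, blue), "depth" (480x640 float32, m along the optical axis (not along the pixel's ray), 0 where there is no reading), "K" (3x3 intrinsics, pixels), "k1" (the pictures are not rectified: a ray, as slopes to the right and down, at radius r is drawn at 1 + k1 r^2 times it, then the intrinsics apply), "R" (3x3) and "t" (3): a world point X has camera coordinates R X + t. Camera axes: x right, y down, z forward; pixel columns grow to the right and rows downward; lengths in m; the calibration is good to about 2 mm. A picture is of the moment at which its call begins.
- manip.finish_job(): hands the job in, once; it reports no verdict.
Trained networks look in the newest picture that a camera, given by its name, has taken for a name from the list of things; names that differ only in an ending like _2 or _b are one class to them, and where a whole thing is asked for, a point or a joint stands for the part that bears it (a point fixed in the world has none). Each returns a list of dicts, best first, with "conf" (0 to 1); they miss things now and then, are a little off and sometimes report something else, mostly with a low value. They report only what shows in the picture. A call takes as long as a camera call.
- manip.masks_of(camera, label): "pixels" (480x640 bool, what is visible of it) and "rect" ([left, top, right, bottom] in pixels, round what is visible of it).
The state is a dict: "clock": time; "joint_positions": joint angles; "dq": joint speeds; "effort": joint torques, N m; "eef_pos": TCP position; "ee_rot": TCP orientation; "ft_force": force on the tool from outside, world axes, zero at the start; "wrist_torque": the same for the moment, N m; "finger_gap": opening from 0.0 (shut) to 1.0 (fully open).
Only numpy, scipy, OpenCV 4.12 (cv2) and the standard library are available. Lean on these libraries where they do the work, as an engineer would, in place of code of your own. Each camera call takes 0.05 s, during which the arm holds its last target.

## Working session

There is one attempt and no reset: what is moved stays moved. The work goes in short steps, Python scripts to look and compute and a tool call to move; the robot and the scene stay as the last step left them, time stands still between calls to the robot, and variables do not carry over. Pictures are saved under pics/ and viewed, and the job is handed in when it is done.

Besides the shell and the picture viewer there is one more tool, called in YAML: its name, and indented under it one key for each argument. drive_tool: Moves the arm, as the interface text tells. Its arguments: {"type":"object","properties":{"moves":{"type":"array"},"newtons":{"type":"number"}},"required":["moves"]}

```bash
mkdir -p pics; cat > h.py <<'E'
import numpy as np, cv2
from rig import manip
from scipy.spatial.transform import Rotation as Rn
def shot(cam,name=None):
    f=manip.grab_frame(cam)
    if name: cv2.imwrite(f'pics/{name}.png',f['frame'][:,:,::-1])
    return f
def und(f,uv):
    K=f['K'];k=f['k1']
    uv=np.atleast_2d(np.asarray(uv,float))
    d=np.array([k,0,0,0,0],float)
    # model: distorted = r*(1+k1 r^2)
    return cv2.undistortPoints(uv[:,None,:],np.asarray(K,float),d)[:,0]
def world_depth(f,uv,z):
    s=und(f,uv); P=np.c_[s*z[:,None],z]
    return (P-f['t'])@f['R']
def world_plane(f,uv,h):
    s=und(f,uv); d=np.c_[s,np.ones(len(s))]@f['R']; c=-f['R'].T@f['t']
    return c+d*((h-c[2])/d[:,2])[:,None]
def proj(f,X):
    p=np.atleast_2d(X)@f['R'].T+f['t']; s=p[:,:2]/p[:,2:]; r2=(s**2).sum(1,keepdims=True)
    s=s*(1+f['k1']*r2); return np.c_[s[:,0]*f['K'][0,0]+f['K'][0,2],s[:,1]*f['K'][1,1]+f['K'][1,2]]
def maskpts(f,m):
    v,u=np.nonzero(m&(f['depth']>0)); return world_depth(f,np.c_[u,v],f['depth'][v,u])
E
python3 - <<'E'
from h import *
print(manip.state())
for c in ['top','scene','wrist']:
    f=shot(c,c+'0'); print(c,f['k1'],-f['R'].T@f['t'],f['K'][0])
    for l in ['peg_1_centre','pin_1_top','tray_floor','olive_jar','mustard_jar','pepper_jar','cracker_box_1','sample_pot']:
        for d in manip.masks_of(c,l)[:6]:
            P=maskpts(f,d['pixels']); print(l,round(d['conf'],2),np.int_(d['rect']),np.round(np.median(P,0),3) if len(P) else 0,np.round(np.percentile(P,[2,98],axis=0),3).tolist() if len(P) else 0)
E
```

```text
{'clock': 0.0, 'joint_positions': array([-1.35799987,  0.39922521,  0.04501937,  1.53789725, -0.0187023 ,
        1.20691387, -0.0506861 ]), 'dq': array([-1.76713763e-04,  6.29591316e-04, -2.14771826e-05,  4.98223832e-04,
        5.49260733e-04,  1.05008029e-03, -2.99963396e-04]), 'effort': array([ 7.59549948e-04, -4.75136411e+01,  1.36498399e+00, -2.54222327e+01,
        1.15200397e-02,  9.70823807e-03, -1.13090763e-05]), 'eef_pos': array([0.19917196, 0.61805053, 0.23023405]), 'ee_rot': array([-0.48754421, -3.10334496,  0.00316356]), 'ft_force': array([-0.57361626, -0.26342445,  0.60397069]), 'wrist_torque': array([0.01112055, 0.06680444, 0.00108553]), 'finger_gap': 1.0023124398787613}
top -0.04894192366596851 [ 0.30532914 -0.02310681  1.37702648] [497.20630831   0.         318.27725226]
peg_1_centre 0.67 [380 234 403 283] [ 0.481 -0.231  0.024] [[0.414, -0.246, -0.002], [0.54, -0.192, 0.032]]
tray_floor 0.95 [148 216 246 303] [0.487 0.315 0.004] [[0.384, 0.189, -0.003], [0.587, 0.429, 0.037]]
olive_jar 0.91 [470 261 502 286] [ 0.426 -0.465  0.107] [[0.399, -0.5, 0.023], [0.455, -0.
[... 872 characters left out ...]
424 322] [ 0.41  -0.488  0.075] [[0.397, -0.507, 0.006], [0.458, -0.446, 0.113]]
mustard_jar 0.83 [360 278 387 315] [ 0.368 -0.403  0.057] [[0.352, -0.422, 0.001], [0.416, -0.339, 0.09]]
pepper_jar 0.76 [382 220 401 257] [ 0.651 -0.233  0.063] [[0.64, -0.247, 0.007], [0.69, -0.173, 0.111]]
pepper_jar 0.27 [331 260 369 282] [ 0.465 -0.235  0.021] [[0.413, -0.246, 0.005], [0.534, -0.195, 0.031]]
sample_pot 0.82 [255 178 274 199] [0.66  0.403 0.051] [[0.639, 0.383, 0.004], [0.698, 0.447, 0.076]]
wrist -0.05572728833824064 [0.13346091 0.639877   0.37374602] [429.73615736   0.         317.18192495]
tray_floor 0.6 [ 55 422 205 480] [0.386 0.422 0.011] [[0.187, 0.275, 0.001], [0.415, 0.563, 0.298]]
```

View pics/top0.png

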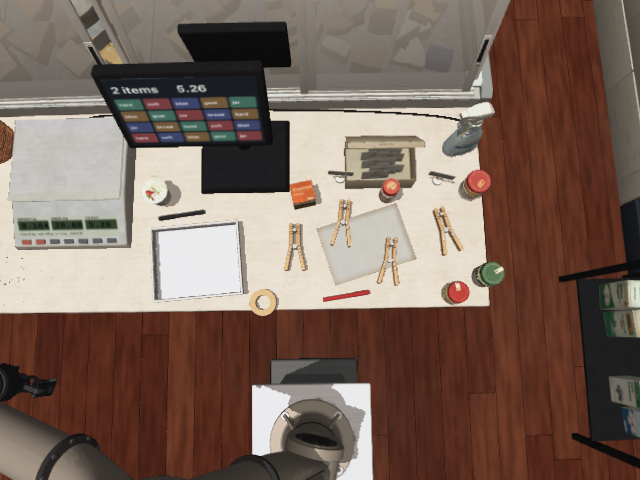

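View pics/scene0.png

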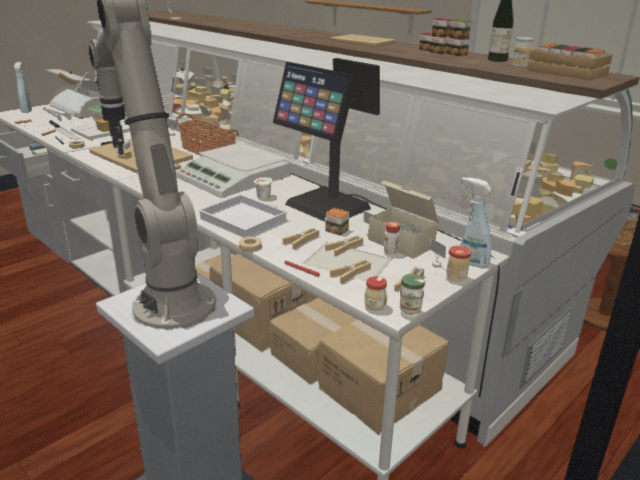

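The top view shows four pegs at about (295,247), (342,222), (389,260) and (448,230), the tray at (197,260), the pot at (155,192) and the carton at (303,193). Next I'll zoom in on the pegs.

```bash
python3 - <<'E'
import cv2
i=cv2.imread('pics/top0.png')[165:310,270:505]
cv2.imwrite('pics/top0z.png',cv2.resize(i,None,fx=3.4,fy=3.4,interpolation=cv2.INTER_CUBIC))
E
```

```text
(no output)
```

View pics/top0z.png

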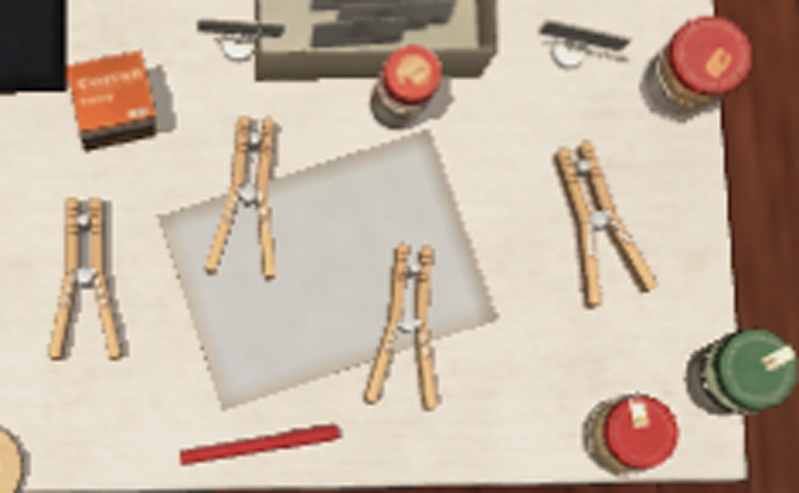

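```bash
python3 - <<'E'
from h import *
f=shot('top')
pts={'A':((84,220),(85,276)),'B':((255,144),(249,194)),'C':((414,270),(408,326)),'D':((583,167),(599,219))}
for k,(pin,piv) in pts.items():
    g=lambda p:np.array(p)/3.4+[270,165]-.35
    a=world_plane(f,g(pin),.034)[0]; b=world_plane(f,g(piv),.028)[0]
    d=a-b; print(k,'pin',a.round(3),'piv',b.round(3),'yaw',np.degrees(np.arctan2(d[1],d[0])).round(1),np.hypot(*d[:2]).round(3))
# tray rim corners
d=manip.masks_of('top','tray_floor')[0]
P=maskpts(f,d['pixels']); r=cv2.minAreaRect(np.float32(P[:,:2]*1000)); print('tray',r, 'rim z',np.percentile(P[:,2],95))
F=P[(P[:,2]<.012)];r=cv2.minAreaRect(np.float32(F[:,:2]*1000));print(r,np.median(F[:,2]))
w=shot('wrist'); print(Rn.from_rotvec(manip.state()['ee_rot']).as_matrix().round(3)); T=Rn.from_rotvec(manip.state()['ee_rot']).as_matrix()
print('cam axes in tool',(T.T@w['R'].T).round(3),'pos',(T.T@(-w['R'].T@w['t']-manip.state()['eef_pos'])).round(4))
E
```

```text
A pin [0.566 0.037 0.034] piv [0.521 0.037 0.028] yaw 0.2 0.045
B pin [ 0.627 -0.103  0.034] piv [ 0.587 -0.097  0.028] yaw -7.9 0.041
C pin [ 0.521 -0.228  0.034] piv [ 0.476 -0.223  0.028] yaw -7.4 0.045
D pin [ 0.603 -0.37   0.034] piv [ 0.561 -0.382  0.028] yaw 16.1 0.044
tray ((484.44769287109375, 313.49371337890625), (206.9482879638672, 256.98486328125), 4.649839878082275) rim z 0.03558088713636842
((484.6994934082031, 313.689697265625), (198.53074645996094, 254.4769287109375), 5.703752040863037) 0.0031559686842697406
[[-0.952  0.307  0.   ]
 [ 0.307  0.952  0.   ]
 [-0.     0.    -1.   ]]
cam axes in tool [[-0.    -0.962 -0.272]
 [ 1.    -0.    -0.   ]
 [-0.    -0.272  0.962]] pos [ 0.0692 -0.     -0.1424]
```

View pics/wrist0.png

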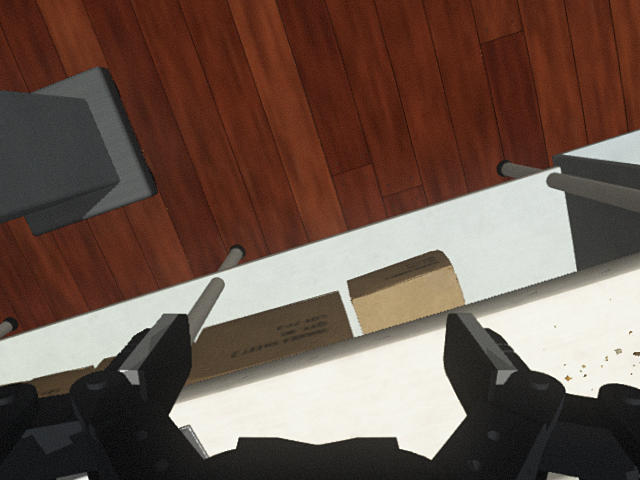

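```bash
cat >> h.py <<'E'
def toolR(yaw): return Rn.from_euler('z',yaw)*Rn.from_rotvec([np.pi,0,0])
def plan(x,y,z,yawdeg,g=1,n=None,dirn=0):
    """straight path; shift applied in axes before the row's turn"""
    s=manip.state(); R0=Rn.from_rotvec(s['ee_rot']); p0=s['eef_pos']
    p1=np.array([x,y,z]); R1=toolR(np.radians(yawdeg))
    rv=(R0.inv()*R1).as_rotvec()
    if dirn and np.sign(rv[2])!=dirn: rv=rv*(1-2*np.pi/np.linalg.norm(rv))
    k=max(int(np.ceil(np.linalg.norm(p1-p0)/.049)),int(np.ceil(np.linalg.norm(rv)/.145)),1)
    n=n or int(np.ceil(k/5)*5)
    R=R0
    print('from',p0.round(4),'yaw',np.degrees(np.arctan2(*R0.as_matrix()[1::-1,0])).round(2),'rv',rv.round(4),'n',n)
    last=None
    for i in range(n):
        d=R.inv().apply((p1-p0)/n)*1000
        print([d.round(1).tolist(),(rv/n).round(4).tolist(),g])
        R=R*Rn.from_rotvec(rv/n)
E
python3 - <<'E'
from h import *
plan(.47,-.15,.28,0,dirn=1)
E
```

```text
from [0.1994 0.6187 0.2313] yaw 162.14 rv [ 0.0000e+00 -1.0000e-04  2.8299e+00] n 20
[[-24.7, -32.4, -2.4], [0.0, -0.0, 0.1415], 1]
[[-29.0, -28.6, -2.4], [0.0, -0.0, 0.1415], 1]
[[-32.7, -24.3, -2.4], [0.0, -0.0, 0.1415], 1]
[[-35.8, -19.4, -2.4], [0.0, -0.0, 0.1415], 1]
[[-38.2, -14.1, -2.4], [0.0, -0.0, 0.1415], 1]
[[-39.8, -8.6, -2.4], [0.0, -0.0, 0.1415], 1]
[[-40.6, -2.9, -2.4], [0.0, -0.0, 0.1415], 1]
[[-40.6, 2.8, -2.4], [0.0, -0.0, 0.1415], 1]
[[-39.8, 8.5, -2.4], [0.0, -0.0, 0.1415], 1]
[[-38.2, 14.1, -2.4], [0.0, -0.0, 0.1415], 1]
[[-35.9, 19.3, -2.4], [0.0, -0.0, 0.1415], 1]
[[-32.8, 24.2, -2.4], [0.0, -0.0, 0.1415], 1]
[[-29.0, 28.6, -2.4], [0.0, -0.0, 0.1415], 1]
[[-24.7, 32.4, -2.4], [0.0, -0.0, 0.1415], 1]
[[-19.9, 35.6, -2.4], [0.0, -0.0, 0.1415], 1]
[[-14.7, 38.0, -2.4], [0.0, -0.0, 0.1415], 1]
[[-9.2, 39.7, -2.4], [0.0, -0.0, 0.1415], 1]
[[-3.5, 40.6, -2.4], [0.0, -0.0, 0.1415], 1]
[[2.3, 40.7, -2.4], [0.0, -0.0, 0.1415], 1]
[[8.0, 40.0, -2.4], [0.0, -0.0, 0.1415], 1]
```

drive_tool:
  moves:
    - [[-25,-32,-3],[0,0,0.14],1]
    - [[-29,-29,-3],[0,0,0.14],1]
    - [[-33,-24,-3],[0,0,0.14],1]
    - [[-36,-19,-3],[0,0,0.14],1]
    - [[-38,-14,-3],[0,0,0.14],1]

```text
clock: 2.0
eef_pos: [0.2691, 0.4256, 0.2465]
ee_rot: [-1.53, -2.744, -0.001]
ft_force: [0.7, 0.5, 0.4]
finger_gap: 1.0
```

drive_tool:
  moves:
    - [[-40,-9,-3],[0,0,0.14],1]
    - [[-41,-3,-3],[0,0,0.14],1]
    - [[-41,3,-3],[0,0,0.14],1]
    - [[-40,9,-3],[0,0,0.14],1]
    - [[-38,14,-3],[0,0,0.14],1]

```text
clock: 2.5
eef_pos: [0.3392, 0.2332, 0.2617]
ee_rot: [-2.378, -2.052, -0.002]
ft_force: [0.4, 1.1, 0.4]
finger_gap: 1.001
```

drive_tool:
  moves:
    - [[-36,19,-3],[0,0,0.14],1]
    - [[-33,24,-3],[0,0,0.14],1]
    - [[-29,29,-3],[0,0,0.14],1]
    - [[-25,32,-3],[0,0,0.14],1]
    - [[-20,36,-3],[0,0,0.14],1]

```text
clock: 3.0
eef_pos: [0.4097, 0.0416, 0.2767]
ee_rot: [-2.937, -1.113, -0.002]
ft_force: [1.0, 0.9, -0.1]
finger_gap: 1.001
```

drive_tool:
  moves:
    - [[-15,38,0],[0,0,0.14],1]
    - [[-9,40,0],[0,0,0.14],1]
    - [[-3,41,0],[0,0,0.14],1]
    - [[2,41,0],[0,0,0.14],1]
    - [[8,40,0],[0,0,0.14],1]

```text
clock: 3.5
eef_pos: [0.483, -0.1496, 0.2767]
ee_rot: [-3.141, -0.039, -0.002]
ft_force: [0.3, 0.6, 0.5]
finger_gap: 1.003
```

```bash
python3 - <<'E'
from h import *
f=shot('wrist','wrist1'); np.savez('w1.npz',**f)
for l in ['peg_1_centre','pin_1_top']:
    for d in manip.masks_of('wrist',l)[:6]:
        P=maskpts(f,d['pixels']); r=cv2.minAreaRect(np.float32(P[:,:2]*1000)); print(l,round(d['conf'],2),np.int_(d['rect']),np.round(np.percentile(P,[2,50,98],axis=0),3).tolist(),r)
E
```

```text
peg_1_centre 0.68 [380   0 435  23] [[0.643, -0.233, 0.004], [0.645, -0.216, 0.037], [0.656, -0.202, 0.069]] ((649.8497314453125, -217.8818359375), (38.99692916870117, 13.6949462890625), 77.7340087890625)
peg_1_centre 0.59 [355 133 423 277] [[0.419, -0.241, 0.005], [0.483, -0.222, 0.025], [0.541, -0.189, 0.028]] ((479.18670654296875, -220.91195678710938), (56.289241790771484, 129.5216064453125), 82.9530029296875)
pin_1_top 0.47 [399 152 411 163] [[0.518, -0.232, -0.0], [0.526, -0.227, 0.033], [0.531, -0.223, 0.035]] ((524.5626831054688, -227.68551635742188), (9.748420715332031, 14.596952438354492), 76.7590560913086)
```

View pics/wrist1.png

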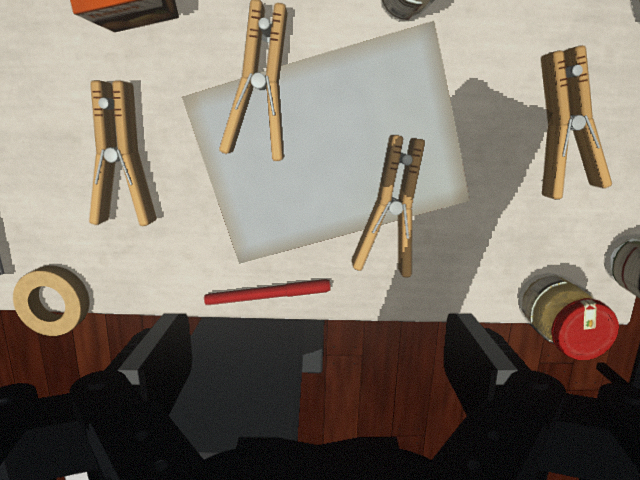

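The wrist view shows all four pegs with their levers toward the robot. Pin and pivot pixels are A (103,103)/(110,155), B (264,23)/(259,81), C (405,160)/(396,208) and D (577,71)/(579,122). I'll fit their poses from the points on their top faces.

```bash
cat >> h.py <<'E'
def pegfit(f,pin,piv):
    a=world_plane(f,pin,.034)[0]; b=world_plane(f,piv,.028)[0]
    v,u=np.nonzero((f['depth']>0)); P=world_depth(f,np.c_[u,v],f['depth'][v,u])
    P=P[(np.hypot(*(P[:,:2]-b[:2]).T)<.085)&(P[:,2]>.019)&(P[:,2]<.031)]
    c0=b[:2]; yaw=np.arctan2(*(a-b)[1::-1])
    for _ in range(5):
        c,s=np.cos(yaw),np.sin(yaw); L=(P[:,:2]-c0)@np.array([[c,-s],[s,c]])
        # mid-line: per-bin midpoint of extents
        k=(np.abs(L[:,1])<.04)
        xs=[];ys=[];ws=[]
        for x0 in np.arange(-.06,.06,.008):
            q=L[k&(np.abs(L[:,0]-x0-.004)<.004),1]
            if len(q)>8: lo,hi=np.percentile(q,[3,97]); xs.append(x0+.004);ys.append((lo+hi)/2);ws.append(hi-lo)
        p=np.polyfit(xs,ys,1); yaw+=np.arctan(p[0]); c0=c0+np.array([-s,c])*p[1]
    L=(P[:,:2]-c0)@np.array([[np.cos(yaw),-np.sin(yaw)],[np.sin(yaw),np.cos(yaw)]])
    L=L[np.abs(L[:,1])<.04]
    ex=np.percentile(L[:,0],[.5,99.5]); 
    print('pin',a.round(4),'piv',b.round(4),'pinpivyaw',np.degrees(np.arctan2(*(a-b)[1::-1])).round(1),'fit c',c0.round(4),'yaw',np.degrees(yaw).round(2),'ext',ex.round(4),'ztop',np.median(P[:,2]).round(4),'w',np.round(np.array(ws)*1000,0).astype(int).tolist())
    return c0,yaw
E
python3 - <<'E'
from h import *
f=dict(np.load('w1.npz'))
for k,(p,q) in {'A':((103,103),(110,155)),'B':((264,23),(259,81)),'C':((405,160),(396,208)),'D':((577,71),(579,122))}.items():
    print(k); pegfit(f,p,q)
E
```

```text
A
pin [0.5674 0.0388 0.034 ] piv [0.5223 0.0395 0.028 ] pinpivyaw -0.9 fit c [0.5223 0.0384] yaw 0.03 ext [-0.0643  0.0642] ztop 0.0253 w [54, 50, 47, 44, 40, 37, 34, 30, 29, 29, 30, 29, 29, 29, 29]
B
pin [ 0.6329 -0.1018  0.034 ] piv [ 0.5876 -0.0967  0.028 ] pinpivyaw -6.5 fit c [ 0.5877 -0.0959] yaw -7.34 ext [-0.0644  0.064 ] ztop 0.0255 w [55, 51, 48, 45, 42, 38, 35, 30, 29, 29, 29, 29, 29, 29, 29]
C
pin [ 0.5239 -0.2261  0.034 ] piv [ 0.4795 -0.2223  0.028 ] pinpivyaw -4.9 fit c [ 0.4796 -0.2215] yaw -7.31 ext [-0.0645  0.0639] ztop 0.0254 w [53, 51, 48, 45, 41, 38, 34, 30, 28, 29, 29, 29, 29, 29, 29]
D
pin [ 0.6046 -0.3699  0.034 ] piv [ 0.5624 -0.3823  0.028 ] pinpivyaw 16.4 fit c [ 0.562  -0.3809] yaw 15.15 ext [-0.0655  0.0641] ztop 0.0253 w [54, 51, 48, 44, 40, 37, 34, 30, 29, 29, 29, 29, 29, 29, 29]
```

```bash
python3 - <<'E'
from h import *
plan(.428,-.215,.06,-7.3)
E
```

```text
from [ 0.4825 -0.1509  0.2763] yaw 1.41 rv [0.0022 0.0003 0.152 ] n 5
[[-11.2, 12.4, 43.3], [0.0004, 0.0001, 0.0304], 1]
[[-10.8, 12.8, 43.3], [0.0004, 0.0001, 0.0304], 1]
[[-10.4, 13.1, 43.3], [0.0004, 0.0001, 0.0304], 1]
[[-10.0, 13.5, 43.3], [0.0004, 0.0001, 0.0304], 1]
[[-9.6, 13.8, 43.3], [0.0004, 0.0001, 0.0304], 1]
```

drive_tool:
  moves:
    - [[-11,12.5,43],[0,0,0.03],1]
    - [[-11,13,43],[0,0,0.03],1]
    - [[-10.5,13,43],[0,0,0.03],1]
    - [[-10,13.5,43],[0,0,0.03],1]
    - [[-9.5,14,43],[0,0,0.03],1]
  newtons: 20

```text
clock: 4.15
eef_pos: [0.4286, -0.2107, 0.0598]
ee_rot: [-3.134, 0.184, -0.001]
ft_force: [1.8, 0.8, 0.2]
finger_gap: 1.0
```

```bash
python3 - <<'E'
from h import *
f=shot('wrist','wrist2')
plan(.428,-.215,.004,-7.3)
E
```

```text
from [ 0.4214 -0.2114  0.0544] yaw -7.0 rv [-0.001   0.012   0.0052] n 5
[[1.5, 0.6, 10.1], [-0.0002, 0.0024, 0.001], 1]
[[1.5, 0.6, 10.1], [-0.0002, 0.0024, 0.001], 1]
[[1.5, 0.6, 10.1], [-0.0002, 0.0024, 0.001], 1]
[[1.4, 0.6, 10.1], [-0.0002, 0.0024, 0.001], 1]
[[1.4, 0.5, 10.1], [-0.0002, 0.0024, 0.001], 1]
```

View pics/wrist2.png

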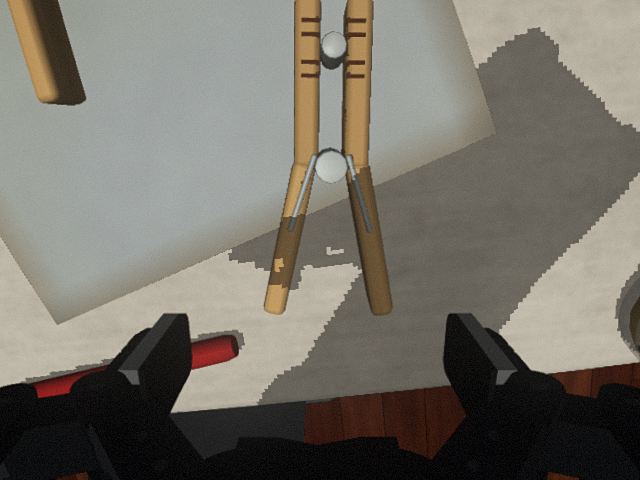

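The peg is centred between the fingers. The red pen's tip at (237,345) lies near the left finger, so I'll locate the tip before going down.

```bash
python3 - <<'E'
from h import *
f=dict(np.load('w1.npz'))
print(world_plane(f,[(330,284),(268,293),(207,299)],.006).round(4))
f=shot('wrist'); s=manip.state(); T=Rn.from_rotvec(s['ee_rot'])
print(s['eef_pos'],np.linalg.norm(s['dq']),s['ee_rot'])
pegfit(f,(333,42),(330,165))
print(world_plane(f,[(237,345)],.006))
E
```

```text
[[ 0.395  -0.1646  0.006 ]
 [ 0.3835 -0.101   0.006 ]
 [ 0.3751 -0.0374  0.006 ]]
[ 0.42276464 -0.2107729   0.05706684] 0.16027433899383678 [-3.13269453  0.19130781  0.01766726]
pin [ 0.5162 -0.2285  0.034 ] piv [ 0.4733 -0.2227  0.028 ] pinpivyaw -7.8 fit c [ 0.4735 -0.2214] yaw -7.29 ext [-0.0585  0.0586] ztop 0.0255 w [56, 54, 50, 47, 44, 40, 37, 33, 29, 29, 29, 29, 29, 29, 29]
[[ 0.38901572 -0.16711479  0.006     ]]
```

drive_tool:
  moves:
    - [[0,2,12],[0,0,0],1]
    - [[0,1,12],[0,0,0],1]
    - [[0,0,10],[0,0,0],1]
    - [[0,0,8],[0,0,0],1]
    - [[0,0,0],[0,0,0],1]

```text
clock: 4.75
eef_pos: [0.4282, -0.2148, 0.0187]
ee_rot: [-3.135, 0.187, 0.001]
ft_force: [0.0, -0.8, -0.4]
finger_gap: 1.002
```

drive_tool:
  moves:
    - [[0,0,0],[0,0,0],1]
    - [[0,0,0],[0,0,0],1]
    - [[0,0,4],[0,0,0],1]
    - [[0,0,3],[0,0,0],1]
    - [[0,0,3],[0,0,0],1]

```text
clock: 5.25
eef_pos: [0.4282, -0.2154, 0.009]
ee_rot: [-3.136, 0.188, -0.0]
ft_force: [-0.1, -1.1, 0.4]
finger_gap: 0.999
```

```bash
python3 - <<'E'
from h import *
f=shot('wrist','wrist3')
plan(.428,-.215,.004,-7.3,n=1)
print(manip.state())
E
```

```text
from [ 0.4278 -0.2153  0.0086] yaw -6.88 rv [-0.0003  0.0008  0.0073] n 1
[[0.1, -0.4, 4.6], [-0.0003, 0.0008, 0.0073], 1]
{'clock': 5.3, 'joint_positions': array([-0.20084843,  0.51462329,  0.71083994,  2.14488203, -0.54555369,
        0.66734346, -0.80340178]), 'dq': array([-0.00419148, -0.00610404,  0.00507726,  0.00200495,  0.0090957 ,
        0.01488358, -0.01076791]), 'effort': array([ 8.02187528e-02, -3.55897057e+01,  8.47249568e+00, -1.47217342e+01,
       -9.40434868e-03, -3.94749606e-02,  1.14961076e-02]), 'eef_pos': array([ 0.42782485, -0.21533653,  0.00864335]), 'ee_rot': array([-3.13562520e+00,  1.88531106e-01,  1.22395974e-03]), 'ft_force': array([ 0.28958102, -0.09029173, -1.01334704]), 'wrist_torque': array([-0.01617652,  0.06793434, -0.04319158]), 'finger_gap': 0.9978949684149436}
```

View pics/wrist3.png

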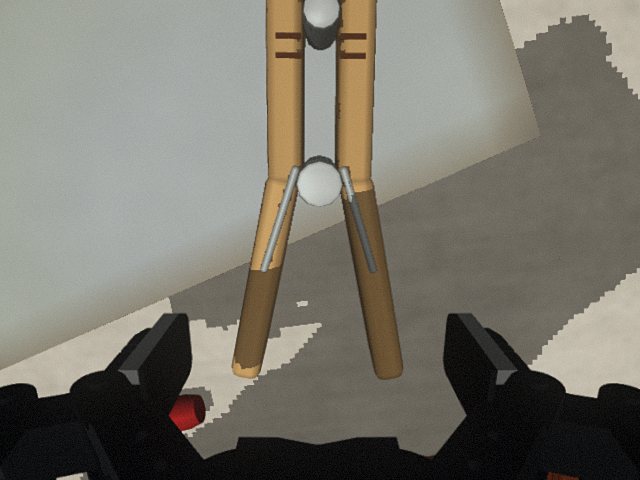

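drive_tool:
  moves:
    - [[0,0,4],[0,0,0.007],1]
    - [[0,0,0],[0,0,0],0.4]
    - [[0,0,0],[0,0,0],0.4]
    - [[0,0,0],[0,0,0],0.1]
    - [[0,0,0],[0,0,0],0.1]
  newtons: 20

```text
clock: 5.8
eef_pos: [0.4283, -0.2159, 0.0064]
ee_rot: [-3.134, 0.2, -0.001]
ft_force: [-3.5, 0.9, 12.1]
finger_gap: 0.553
```

drive_tool:
  moves:
    - [[0,0,0],[0,0,0],0.1]
    - [[0,0,0],[0,0,0],0.1]
    - [[0,0,0],[0,0,0],0.1]
    - [[0,0,0],[0,0,0],0.1]
    - [[0,0,0],[0,0,0],0.1]

```text
clock: 6.3
eef_pos: [0.4283, -0.2159, 0.0064]
ee_rot: [-3.134, 0.2, -0.001]
ft_force: [-3.9, 1.1, 12.5]
finger_gap: 0.548
```

drive_tool:
  moves:
    - [[0,0,-4],[0,0,0],0.1]
    - [[0,0,0],[0,0,0],0.1]
    - [[0,0,0],[0,0,0],-1]
    - [[0,0,0],[0,0,0],-1]
    - [[0,0,0],[0,0,0],-1]
  newtons: 20

```text
clock: 6.8
eef_pos: [0.4282, -0.2155, 0.0092]
ee_rot: [-3.135, 0.199, -0.0]
ft_force: [-1.0, 0.3, 1.9]
finger_gap: 0.36
```

drive_tool:
  moves:
    - [[0,0,0],[0,0,0],-1]
    - [[0,0,0],[0,0,0],-1]
    - [[0,0,0],[0,0,0],-1]
    - [[0,0,0],[0,0,0],-1]
    - [[0,0,0],[0,0,0],-1]

```text
clock: 7.3
eef_pos: [0.4282, -0.2155, 0.0093]
ee_rot: [-3.135, 0.199, -0.0]
ft_force: [-0.5, 0.1, 1.9]
finger_gap: 0.363
```

```bash
python3 - <<'E'
from h import *
f=shot('wrist','wrist4')
E
```

```text
(no output)
```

View pics/wrist4.png

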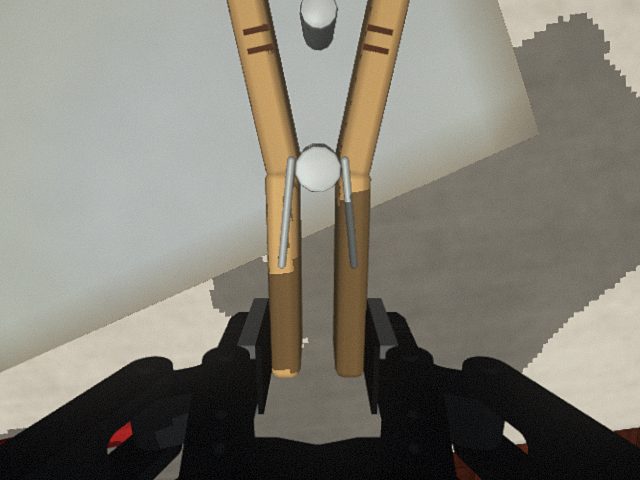

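The peg is fully squeezed at 20 N with the jaws open and the pin at (318,15) free. A good spring could also give way at this point, since it needs under 20 N. I'll repeat the squeeze nearer the pivot, where a good spring should resist 20 N.

drive_tool:
  moves:
    - [[0,0,0],[0,0,0],0.1]
    - [[0,0,0],[0,0,0],0.4]
    - [[0,0,0],[0,0,0],0.6]
    - [[13,0,0],[0,0,0],0.6]
    - [[14,0,0],[0,0,0],0.6]

```text
clock: 7.85
eef_pos: [0.4559, -0.219, 0.0093]
ee_rot: [-3.135, 0.2, -0.001]
ft_force: [0.7, -0.9, -0.0]
finger_gap: 0.797
```

drive_tool:
  moves:
    - [[0,0,0],[0,0,0],0.6]
    - [[0,0,0],[0,0,0],0.1]
    - [[0,0,0],[0,0,0],-0.2]
    - [[0,0,0],[0,0,0],-1]
    - [[0,0,0],[0,0,0],-1]

```text
clock: 8.35
eef_pos: [0.4543, -0.2189, 0.0092]
ee_rot: [-3.135, 0.2, 0.001]
ft_force: [-1.0, -0.1, -0.6]
finger_gap: 0.447
```

drive_tool:
  moves:
    - [[0,0,0],[0,0,0],-1]
    - [[0,0,0],[0,0,0],-1]
    - [[0,0,0],[0,0,0],-1]
    - [[0,0,0],[0,0,0],-1]
    - [[0,0,0],[0,0,0],-1]

```text
clock: 8.85
eef_pos: [0.4549, -0.2189, 0.0093]
ee_rot: [-3.135, 0.199, 0.0]
ft_force: [-1.0, 0.4, -0.2]
finger_gap: 0.439
```

```bash
python3 - <<'E'
from h import *
f=shot('wrist','wrist5')
E
```

```text
(no output)
```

View pics/wrist5.png

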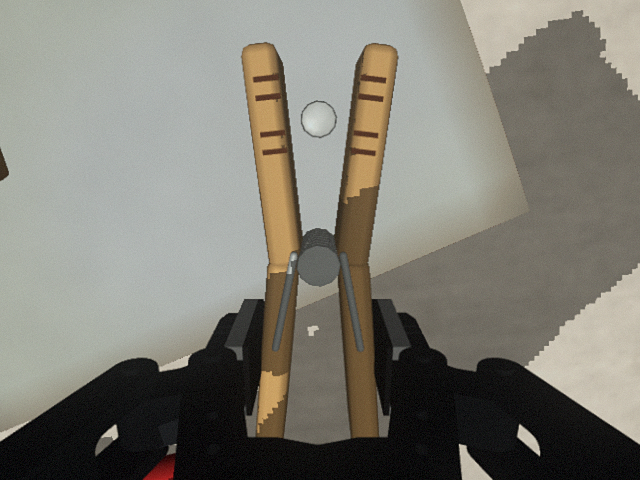

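Here it stalled part-way at 37 mm. I'll run the same test on the other pegs to compare.

drive_tool:
  moves:
    - [[0,0,0],[0,0,0],0.2]
    - [[0,0,0],[0,0,0],0.6]
    - [[0,0,-10],[0,0,0],0.6]
    - [[0,0,-30],[0,0,0],0.6]
    - [[0,0,-20],[0,0,0],0.6]

```text
clock: 9.4
eef_pos: [0.4553, -0.2196, 0.071]
ee_rot: [3.135, -0.201, 0.002]
ft_force: [0.4, -0.8, -0.4]
finger_gap: 0.801
```

```bash
python3 - <<'E'
from h import *
plan(.563,-.0927,.06,-7.3,g=.6)
E
```

```text
from [ 0.4553 -0.2196  0.071 ] yaw -7.32 rv [ 0.0005 -0.0012 -0.0004] n 5
[[18.1, -27.9, 2.2], [0.0001, -0.0002, -0.0001], 0.6]
[[18.1, -27.9, 2.2], [0.0001, -0.0002, -0.0001], 0.6]
[[18.1, -27.9, 2.2], [0.0001, -0.0002, -0.0001], 0.6]
[[18.1, -27.9, 2.2], [0.0001, -0.0002, -0.0001], 0.6]
[[18.1, -27.9, 2.2], [0.0001, -0.0002, -0.0001], 0.6]
```

drive_tool:
  moves:
    - [[18,-28,0],[0,0,0],0.6]
    - [[18,-28,0],[0,0,0],0.6]
    - [[18,-28,0],[0,0,0],0.6]
    - [[18,-28,0],[0,0,0],0.6]
    - [[18,-28,0],[0,0,0],0.6]

```text
clock: 9.9
eef_pos: [0.563, -0.0904, 0.0702]
ee_rot: [-3.135, 0.2, -0.002]
ft_force: [0.2, -0.3, -0.5]
finger_gap: 0.801
```

drive_tool:
  moves:
    - [[0,0,15],[0,0,0],0.6]
    - [[0,0,20],[0,0,0],0.6]
    - [[0,0,15],[0,0,0],0.6]
    - [[0,0,10],[0,0,0],0.6]
    - [[0,0,0],[0,0,0],0.6]

```text
clock: 10.4
eef_pos: [0.5607, -0.0918, 0.0081]
ee_rot: [-3.135, 0.201, 0.004]
ft_force: [0.7, -1.0, -0.8]
finger_gap: 0.802
```

```bash
python3 - <<'E'
from h import *
f=shot('wrist','wrist6')
plan(.563,-.0927,.0093,-7.3,g=.6,n=1)
E
```

```text
from [ 0.5615 -0.092   0.009 ] yaw -7.34 rv [ 0.0002  0.001  -0.0007] n 1
[[1.6, 0.5, -0.3], [0.0002, 0.001, -0.0007], 0.6]
```

View pics/wrist6.png

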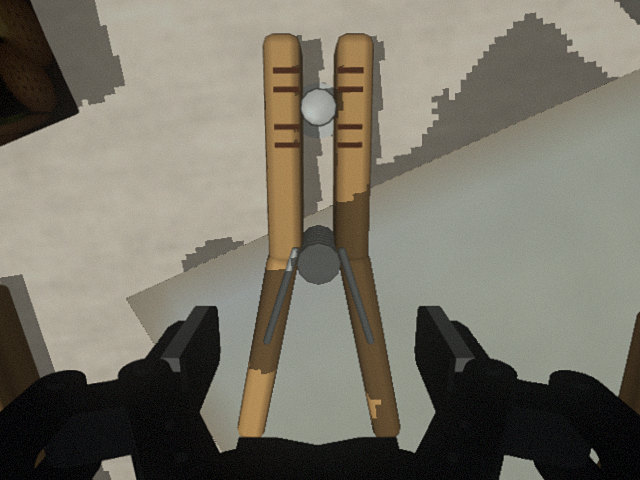

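The gripper is at the same place relative to peg B, with the pivot at (319,262). Closing with the same sequence.

drive_tool:
  moves:
    - [[0,0,0],[0,0,0],0.6]
    - [[0,0,0],[0,0,0],0.1]
    - [[0,0,0],[0,0,0],-0.2]
    - [[0,0,0],[0,0,0],-1]
    - [[0,0,0],[0,0,0],-1]
  newtons: 20

```text
clock: 10.95
eef_pos: [0.5635, -0.0922, 0.0116]
ee_rot: [-3.135, 0.2, -0.005]
ft_force: [-3.2, 1.2, 12.5]
finger_gap: 0.36
```

drive_tool:
  moves:
    - [[0,0,0],[0,0,0],-1]
    - [[0,0,0],[0,0,0],-1]
    - [[0,0,0],[0,0,0],-1]
    - [[0,0,0],[0,0,0],-1]
    - [[0,0,0],[0,0,0],-1]

```text
clock: 11.45
eef_pos: [0.5635, -0.0922, 0.0116]
ee_rot: [-3.135, 0.2, -0.005]
ft_force: [-2.2, 0.6, 11.3]
finger_gap: 0.363
```

Peg B closed fully to 31 mm, while C stalled at 37 mm under the same 20 N. That makes B weak and C good. I'll raise the grip force and lift B off its pin.

drive_tool:
  moves:
    - [[0,0,0],[0,0,0],-1]
    - [[0,0,-4],[0,0,0],-1]
    - [[0,0,-8],[0,0,0],-1]
    - [[0,0,-12],[0,0,0],-1]
    - [[0,0,-16],[0,0,0],-1]
  newtons: 40

```text
clock: 11.95
eef_pos: [0.5615, -0.0913, 0.0499]
ee_rot: [-3.135, 0.199, 0.002]
ft_force: [-1.9, -1.1, -0.2]
finger_gap: 0.355
```

```bash
python3 - <<'E'
from h import *
f=shot('wrist','wrist7')
E
```

```text
(no output)
```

View pics/wrist7.png

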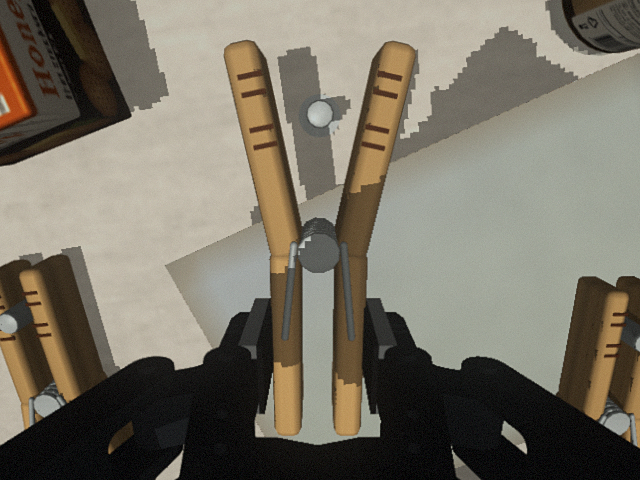

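Peg B is held level and coming up around its pin at (320,115). I'll lift further and carry it to the tray.

drive_tool:
  moves:
    - [[0,0,-25],[0,0,0],-1]
    - [[0,0,-25],[0,0,0],-1]
    - [[0,0,-25],[0,0,0],-1]
    - [[0,0,-5],[0,0,0],-1]
    - [[-15,0,0],[0,0,0],-1]

```text
clock: 12.5
eef_pos: [0.5495, -0.0897, 0.1308]
ee_rot: [3.135, -0.198, 0.008]
ft_force: [0.6, 0.7, -1.5]
finger_gap: 0.358
```

```bash
python3 - <<'E'
from h import *
plan(.4558,.3638,.12,4.65,g=-1)
E
```

```text
from [ 0.5495 -0.0897  0.1308] yaw -7.24 rv [ 0.0007 -0.0049 -0.2074] n 10
[[-15.0, -43.8, 1.0], [0.0001, -0.0005, -0.0207], -1]
[[-14.1, -44.1, 1.0], [0.0001, -0.0005, -0.0207], -1]
[[-13.2, -44.4, 1.0], [0.0001, -0.0005, -0.0207], -1]
[[-12.3, -44.7, 1.0], [0.0001, -0.0005, -0.0207], -1]
[[-11.3, -44.9, 1.0], [0.0001, -0.0005, -0.0207], -1]
[[-10.4, -45.1, 1.0], [0.0001, -0.0005, -0.0207], -1]
[[-9.5, -45.3, 1.1], [0.0001, -0.0005, -0.0207], -1]
[[-8.5, -45.5, 1.1], [0.0001, -0.0005, -0.0207], -1]
[[-7.6, -45.7, 1.1], [0.0001, -0.0005, -0.0207], -1]
[[-6.6, -45.8, 1.1], [0.0001, -0.0005, -0.0207], -1]
```

drive_tool:
  moves:
    - [[-15,-44,0],[0,0,-0.02],-1]
    - [[-14,-44,0],[0,0,-0.02],-1]
    - [[-13,-44,0],[0,0,-0.02],-1]
    - [[-12,-45,0],[0,0,-0.02],-1]
    - [[-11,-45,0],[0,0,-0.021],-1]

```text
clock: 13.0
eef_pos: [0.5006, 0.1391, 0.1289]
ee_rot: [-3.141, 0.04, 0.001]
ft_force: [0.9, 0.3, -1.4]
finger_gap: 0.354
```

drive_tool:
  moves:
    - [[-10,-45,0],[0,0,-0.021],-1]
    - [[-9.5,-45,0],[0,0,-0.021],-1]
    - [[-8.5,-45.5,0],[0,0,-0.021],-1]
    - [[-7.5,-46,0],[0,0,-0.021],-1]
    - [[-6.5,-46,0],[0,0,-0.021],-1]

```text
clock: 13.5
eef_pos: [0.4549, 0.3659, 0.1288]
ee_rot: [3.139, 0.126, -0.001]
ft_force: [1.0, 0.9, -1.0]
finger_gap: 0.354
```

drive_tool:
  moves:
    - [[0,0,0],[0,0,0],-1]
    - [[0,0,15],[0,0,0],-1]
    - [[0,0,15],[0,0,0],-1]
    - [[0,0,0],[0,0,0],-1]
    - [[0,0,0],[0,0,0],-1]

```text
clock: 14.0
eef_pos: [0.4561, 0.3622, 0.0984]
ee_rot: [3.138, 0.12, -0.002]
ft_force: [-0.5, 0.1, -0.6]
finger_gap: 0.355
```

```bash
python3 - <<'E'
from h import *
f=shot('wrist','wrist8'); 
plan(.4558,.3638,.018,4.65,g=-1)
t=shot('top')
cv2.imwrite('pics/top8z.png',cv2.resize(t['frame'][150:320,100:320,::-1],None,fx=3.4,fy=3.4,interpolation=cv2.INTER_CUBIC))
E
```

```text
from [0.4565 0.3629 0.0991] yaw 4.39 rv [ 0.0005  0.0002 -0.0046] n 5
[[-0.1, -0.2, 16.2], [0.0001, 0.0, -0.0009], -1]
[[-0.1, -0.2, 16.2], [0.0001, 0.0, -0.0009], -1]
[[-0.1, -0.2, 16.2], [0.0001, 0.0, -0.0009], -1]
[[-0.1, -0.2, 16.2], [0.0001, 0.0, -0.0009], -1]
[[-0.1, -0.2, 16.2], [0.0001, 0.0, -0.0009], -1]
```

View pics/wrist8.png

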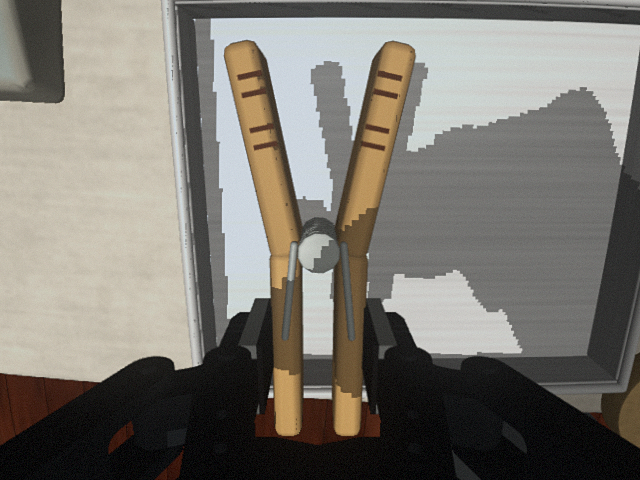

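View pics/top8z.png

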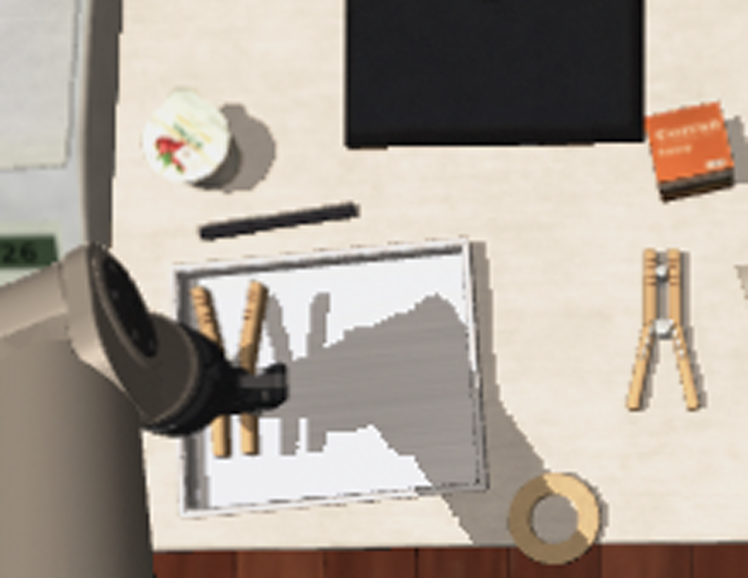

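```bash
python3 - <<'E'
from h import *
f=shot('wrist')
s=manip.state(); T=Rn.from_rotvec(s['ee_rot'])
P=world_plane(f,[(179,4),(198,383),(625,383),(640,12)],.037)
print((P-s['eef_pos'])@T.as_matrix(), P)
P=world_plane(f,[(195,18),(212,355),(590,355)],.004)
print((P-s['eef_pos'])@T.as_matrix())
E
```

```text
[[ 0.12015753 -0.06005385  0.06291794]
 [-0.06802423 -0.06537349  0.06277108]
 [-0.07065574  0.17474801  0.06262168]
 [ 0.11964967  0.14587152  0.06279121]] [[0.57190181 0.43295531 0.037     ]
 [0.38387275 0.42369439 0.037     ]
 [0.39983358 0.18408944 0.037     ]
 [0.58733328 0.22760829 0.037     ]]
[[ 0.1217588  -0.06194104  0.09592039]
 [-0.06968329 -0.06540731  0.09576979]
 [-0.07151885  0.17432065  0.09562127]]
```

The peg will clear the tray walls: the inner walls are at -69 and +121 mm in tool x, and -60 and +175 mm in tool y. Lowering it now.

drive_tool:
  moves:
    - [[0,2,18],[0,0,0],-1]
    - [[0,2,20],[0,0,0],-1]
    - [[0,1,18],[0,0,0],-1]
    - [[0,0,14],[0,0,0],-1]
    - [[0,0,6],[0,0,0],-1]

```text
clock: 14.65
eef_pos: [0.456, 0.359, 0.0224]
ee_rot: [3.139, 0.124, -0.002]
ft_force: [-0.1, -0.7, -1.1]
finger_gap: 0.356
```

drive_tool:
  moves:
    - [[0,0,4],[0,0,0],-1]
    - [[0,0,0],[0,0,0],-1]
    - [[0,0,0],[0,0,0],-1]
    - [[0,0,0],[0,0,0],-1]
    - [[0,0,0],[0,0,0],-1]

```text
clock: 15.15
eef_pos: [0.4567, 0.3596, 0.0199]
ee_rot: [-3.138, -0.124, -0.001]
ft_force: [0.7, -0.2, -0.8]
finger_gap: 0.353
```

drive_tool:
  moves:
    - [[0,0,1],[0,0,0],-0.2]
    - [[0,0,0],[0,0,0],0]
    - [[0,0,0],[0,0,0],0.2]
    - [[0,0,0],[0,0,0],0.35]
    - [[0,0,0],[0,0,0],0.35]
  newtons: 20

```text
clock: 15.65
eef_pos: [0.4565, 0.3593, 0.0184]
ee_rot: [-3.139, -0.124, -0.0]
ft_force: [0.5, 0.5, -0.6]
finger_gap: 0.672
```

drive_tool:
  moves:
    - [[0,0,-10],[0,0,0],0.35]
    - [[0,0,-20],[0,0,0],0.35]
    - [[0,0,-25],[0,0,0],0.35]
    - [[0,0,-25],[0,0,0],0.6]
    - [[0,0,-15],[0,0,0],0.6]

```text
clock: 16.15
eef_pos: [0.4575, 0.3597, 0.1159]
ee_rot: [-3.137, -0.123, -0.004]
ft_force: [-1.1, 0.5, -0.3]
finger_gap: 0.803
```

```bash
python3 - <<'E'
from h import *
f=shot('wrist','wrist9')
# peg A, 25 behind
plan(.4973,.0384,.07,0,g=.6)
E
```

```text
from [0.4585 0.3604 0.1176] yaw 4.5 rv [-0.0044 -0.0045  0.0785] n 10
[[1.3, 32.4, 4.6], [-0.0004, -0.0005, 0.0079], 0.6]
[[1.6, 32.4, 4.6], [-0.0004, -0.0005, 0.0079], 0.6]
[[1.8, 32.4, 4.7], [-0.0004, -0.0005, 0.0079], 0.6]
[[2.1, 32.4, 4.7], [-0.0004, -0.0005, 0.0079], 0.6]
[[2.3, 32.4, 4.7], [-0.0004, -0.0005, 0.0079], 0.6]
[[2.6, 32.3, 4.7], [-0.0004, -0.0005, 0.0079], 0.6]
[[2.9, 32.3, 4.7], [-0.0004, -0.0005, 0.0079], 0.6]
[[3.1, 32.3, 4.7], [-0.0004, -0.0005, 0.0079], 0.6]
[[3.4, 32.3, 4.7], [-0.0004, -0.0005, 0.0079], 0.6]
[[3.6, 32.2, 4.7], [-0.0004, -0.0005, 0.0079], 0.6]
```

View pics/wrist9.png

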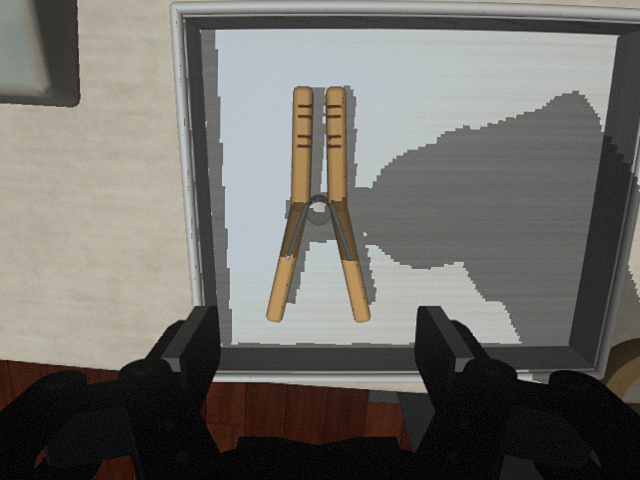

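Peg B is lying flat in the tray, about (318,205) in this view. Next is peg A.

drive_tool:
  moves:
    - [[1.5,32.5,0],[0,0,0.008],0.6]
    - [[1.5,32.5,0],[0,0,0.008],0.6]
    - [[2,32.5,0],[0,0,0.008],0.6]
    - [[2,32.5,0],[0,0,0.008],0.6]
    - [[2.5,32.5,5],[0,0,0.008],0.6]

```text
clock: 16.7
eef_pos: [0.4761, 0.1965, 0.1083]
ee_rot: [-3.141, -0.061, -0.001]
ft_force: [0.8, 0.4, 0.2]
finger_gap: 0.799
```

drive_tool:
  moves:
    - [[2.5,32,10],[0,0,0.008],0.6]
    - [[3,32,10],[0,0,0.008],0.6]
    - [[3,32,10],[0,0,0.008],0.6]
    - [[3.5,32,10],[0,0,0.007],0.6]
    - [[3.5,32,5],[0,0,0.007],0.6]

```text
clock: 17.2
eef_pos: [0.4944, 0.0368, 0.0622]
ee_rot: [3.141, 0.001, -0.003]
ft_force: [0.3, 0.1, 0.2]
finger_gap: 0.801
```

drive_tool:
  moves:
    - [[0,0,0],[0,0,0],0.6]
    - [[0,0,10],[0,0,0],0.6]
    - [[0,0,10],[0,0,0],0.6]
    - [[0,0,5],[0,0,0],0.6]
    - [[0,0,0],[0,0,0],0.6]

```text
clock: 17.7
eef_pos: [0.4943, 0.0391, 0.0371]
ee_rot: [3.141, 0.004, -0.004]
ft_force: [0.6, -0.4, -0.5]
finger_gap: 0.8
```

```bash
python3 - <<'E'
from h import *
f=shot('wrist','wrist10')
plan(.4973,.0384,.0095,0,g=.6)
E
```

```text
from [0.4948 0.0389 0.0377] yaw 0.14 rv [0.0001 0.0012 0.0025] n 5
[[0.5, 0.1, 5.6], [0.0, 0.0002, 0.0005], 0.6]
[[0.5, 0.1, 5.6], [0.0, 0.0002, 0.0005], 0.6]
[[0.5, 0.1, 5.6], [0.0, 0.0002, 0.0005], 0.6]
[[0.5, 0.1, 5.6], [0.0, 0.0002, 0.0005], 0.6]
[[0.5, 0.1, 5.6], [0.0, 0.0002, 0.0005], 0.6]
```

View pics/wrist10.png

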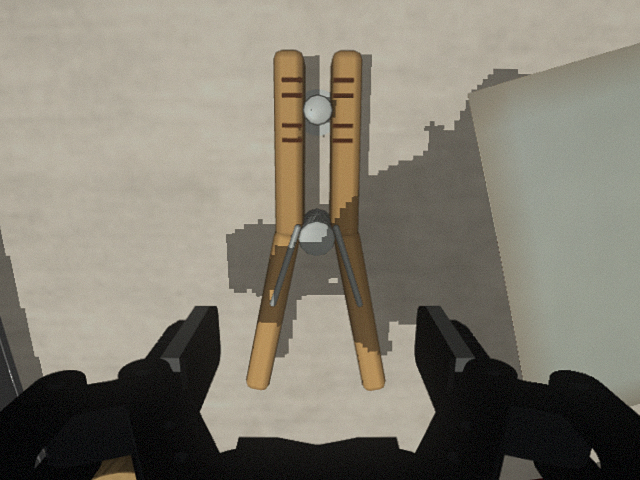

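Peg A is centred between the fingers. I'll lower the gripper and squeeze.

drive_tool:
  moves:
    - [[1,0,8],[0,0,0],0.6]
    - [[1,0,8],[0,0,0],0.6]
    - [[0,0,8],[0,0,0],0.6]
    - [[0,0,3.5],[0,0,0],0.6]
    - [[0,0,0],[0,0,0],0.6]
  newtons: 20

```text
clock: 18.25
eef_pos: [0.4967, 0.0379, 0.0101]
ee_rot: [3.141, 0.001, -0.002]
ft_force: [-0.3, 0.9, -0.7]
finger_gap: 0.798
```

drive_tool:
  moves:
    - [[0,0,0],[0,0,0],0.6]
    - [[0,0,0],[0,0,0],0.1]
    - [[0,0,0],[0,0,0],-0.2]
    - [[0,0,0],[0,0,0],-1]
    - [[0,0,0],[0,0,0],-1]

```text
clock: 18.75
eef_pos: [0.4976, 0.0383, 0.0118]
ee_rot: [-3.14, -0.001, -0.001]
ft_force: [-2.0, 0.8, 7.8]
finger_gap: 0.498
```

drive_tool:
  moves:
    - [[0,0,0],[0,0,0],-1]
    - [[0,0,0],[0,0,0],-1]
    - [[0,0,0],[0,0,0],-1]
    - [[0,0,0],[0,0,0],-1]
    - [[0,0,0],[0,0,0],-1]

```text
clock: 19.25
eef_pos: [0.4976, 0.0383, 0.0118]
ee_rot: [-3.14, -0.001, -0.001]
ft_force: [-2.1, 0.8, 7.6]
finger_gap: 0.5
```

Peg A stalled at 0.50, so it is good. That leaves D as the other weak peg, so I'll go and test it.

drive_tool:
  moves:
    - [[0,0,0],[0,0,0],0.2]
    - [[0,0,0],[0,0,0],0.6]
    - [[0,0,-20],[0,0,0],0.6]
    - [[0,0,-40],[0,0,0],0.6]
    - [[0,0,-40],[0,0,0],0.6]

```text
clock: 19.75
eef_pos: [0.4964, 0.0377, 0.1113]
ee_rot: [3.14, 0.001, -0.003]
ft_force: [1.8, -0.3, -0.0]
finger_gap: 0.799
```

```bash
python3 - <<'E'
from h import *
f=shot('wrist','wrist11')
plan(.538,-.3874,.1,15.1,g=.6)
E
```

```text
from [0.5012 0.0375 0.1172] yaw -0.04 rv [-0.0011 -0.009  -0.2642] n 10
[[3.7, 42.5, 1.7], [-0.0001, -0.0009, -0.0264], 0.6]
[[2.6, 42.6, 1.7], [-0.0001, -0.0009, -0.0264], 0.6]
[[1.4, 42.6, 1.7], [-0.0001, -0.0009, -0.0264], 0.6]
[[0.3, 42.7, 1.7], [-0.0001, -0.0009, -0.0264], 0.6]
[[-0.8, 42.6, 1.7], [-0.0001, -0.0009, -0.0264], 0.6]
[[-1.9, 42.6, 1.7], [-0.0001, -0.0009, -0.0264], 0.6]
[[-3.1, 42.5, 1.7], [-0.0001, -0.0009, -0.0264], 0.6]
[[-4.2, 42.4, 1.7], [-0.0001, -0.0009, -0.0264], 0.6]
[[-5.3, 42.3, 1.7], [-0.0001, -0.0009, -0.0264], 0.6]
[[-6.4, 42.2, 1.7], [-0.0001, -0.0009, -0.0264], 0.6]
```

View pics/wrist11.png

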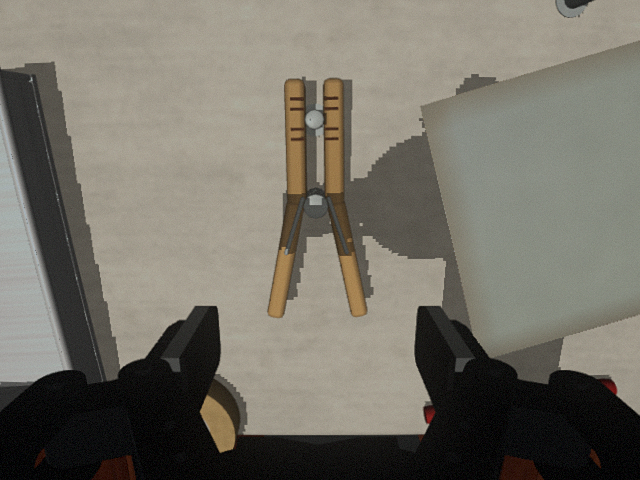

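Peg A is still clamped on its pin at (314,120). Moving to D.

drive_tool:
  moves:
    - [[3.5,42.5,0],[0,0,-0.026],0.6]
    - [[2.5,42.5,0],[0,0,-0.026],0.6]
    - [[1.5,42.5,0],[0,0,-0.026],0.6]
    - [[0.5,42.5,0],[0,0,-0.026],0.6]
    - [[-1,42.5,0],[0,0,-0.026],0.6]

```text
clock: 20.3
eef_pos: [0.5155, -0.1754, 0.1107]
ee_rot: [-3.134, -0.208, -0.0]
ft_force: [-0.8, 0.5, 0.4]
finger_gap: 0.799
```

drive_tool:
  moves:
    - [[-2,42.5,0],[0,0,-0.026],0.6]
    - [[-3,42.5,0],[0,0,-0.026],0.6]
    - [[-4,42.5,0],[0,0,-0.027],0.6]
    - [[-5.5,42.5,0],[0,0,-0.027],0.6]
    - [[-6.5,42,0],[0,0,-0.027],0.6]

```text
clock: 20.8
eef_pos: [0.5334, -0.3879, 0.1103]
ee_rot: [-3.114, -0.415, 0.0]
ft_force: [-0.3, -0.3, 0.2]
finger_gap: 0.801
```

drive_tool:
  moves:
    - [[0,0,0],[0,0,0],0.6]
    - [[0,0,20],[0,0,0],0.6]
    - [[0,0,25],[0,0,0],0.6]
    - [[0,0,15],[0,0,0],0.6]
    - [[0,0,0],[0,0,0],0.6]

```text
clock: 21.3
eef_pos: [0.5322, -0.3842, 0.048]
ee_rot: [-3.11, -0.414, 0.006]
ft_force: [0.4, -0.5, -0.6]
finger_gap: 0.798
```

```bash
python3 - <<'E'
from h import *
f=shot('wrist','wrist12')
plan(.538,-.3874,.01,15.1,g=.6)
E
```

```text
from [ 0.533  -0.3853  0.0497] yaw 15.14 rv [-0.0019  0.0016  0.0007] n 5
[[0.9, 0.7, 7.9], [-0.0004, 0.0003, 0.0001], 0.6]
[[0.9, 0.7, 7.9], [-0.0004, 0.0003, 0.0001], 0.6]
[[0.9, 0.7, 7.9], [-0.0004, 0.0003, 0.0001], 0.6]
[[0.9, 0.7, 7.9], [-0.0004, 0.0003, 0.0001], 0.6]
[[0.9, 0.7, 7.9], [-0.0004, 0.0003, 0.0001], 0.6]
```

View pics/wrist12.png

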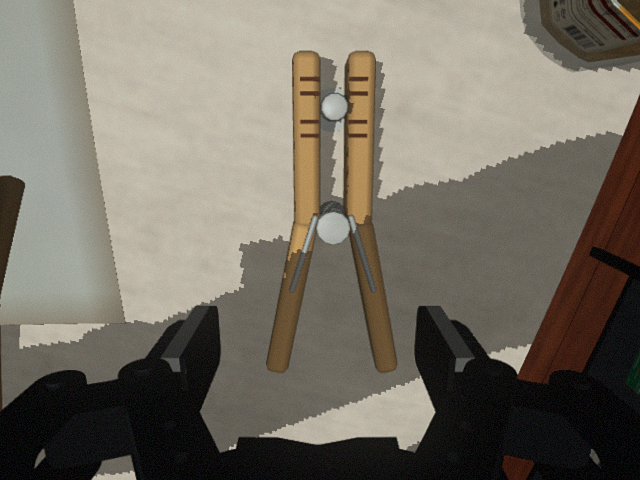

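Peg D shows about 14 px right of centre, so I'll shift +4.5 mm in tool y, go down and squeeze.

drive_tool:
  moves:
    - [[2,2.5,10],[0,0,0],0.6]
    - [[2,2,12],[0,0,0],0.6]
    - [[0,0,10],[0,0,0],0.6]
    - [[0,0,7],[0,0,0],0.6]
    - [[0,0,0],[0,0,0],0.6]
  newtons: 20

```text
clock: 21.85
eef_pos: [0.5377, -0.3889, 0.0102]
ee_rot: [-3.112, -0.413, 0.003]
ft_force: [0.3, -0.5, -0.7]
finger_gap: 0.801
```

drive_tool:
  moves:
    - [[0,0,0],[0,0,0],0.6]
    - [[0,0,0],[0,0,0],0.1]
    - [[0,0,0],[0,0,0],-0.2]
    - [[0,0,0],[0,0,0],-1]
    - [[0,0,0],[0,0,0],-1]

```text
clock: 22.35
eef_pos: [0.5393, -0.3912, 0.0143]
ee_rot: [3.112, 0.412, 0.004]
ft_force: [-2.1, 0.8, 9.3]
finger_gap: 0.363
```

drive_tool:
  moves:
    - [[0,0,0],[0,0,0],-1]
    - [[0,0,0],[0,0,0],-1]
    - [[0,0,0],[0,0,0],-1]
    - [[0,0,0],[0,0,0],-1]
    - [[0,0,0],[0,0,0],-1]

```text
clock: 22.85
eef_pos: [0.5394, -0.3912, 0.0143]
ee_rot: [3.112, 0.412, 0.004]
ft_force: [-0.8, 1.0, 8.8]
finger_gap: 0.362
```

```bash
python3 - <<'E'
from h import *
f=shot('wrist','wrist13')
E
```

```text
(no output)
```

View pics/wrist13.png

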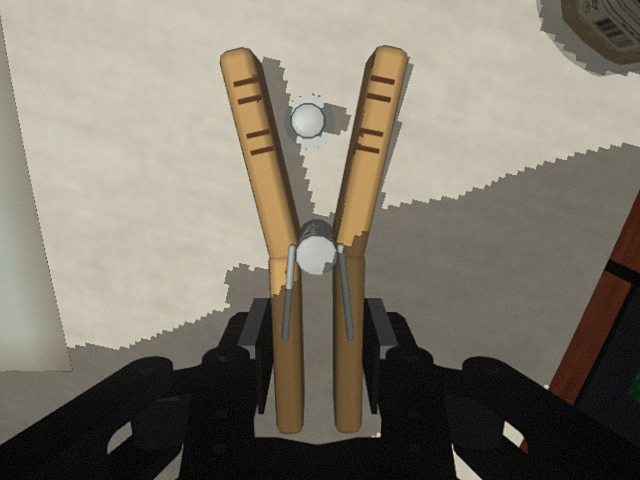

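Peg D closed fully to 31 mm, so it is weak too. I'll lift it off its pin.

drive_tool:
  moves:
    - [[0,0,0],[0,0,0],-1]
    - [[0,0,-4],[0,0,0],-1]
    - [[0,0,-8],[0,0,0],-1]
    - [[0,0,-12],[0,0,0],-1]
    - [[0,0,-16],[0,0,0],-1]
  newtons: 40

```text
clock: 23.4
eef_pos: [0.5382, -0.3892, 0.0523]
ee_rot: [-3.113, -0.413, 0.001]
ft_force: [-0.3, 0.1, -0.6]
finger_gap: 0.349
```

drive_tool:
  moves:
    - [[0,0,-25],[0,0,0],-1]
    - [[0,0,-25],[0,0,0],-1]
    - [[0,0,-25],[0,0,0],-1]
    - [[0,0,-15],[0,0,0],-1]
    - [[0,0,0],[0,0,0],-1]

```text
clock: 23.9
eef_pos: [0.5398, -0.391, 0.145]
ee_rot: [3.111, 0.413, 0.007]
ft_force: [0.3, -0.8, -1.8]
finger_gap: 0.357
```

```bash
python3 - <<'E'
from h import *
f=shot('wrist','wrist14')
plan(.4655,.250,.14,4.65,g=-1)
E
```

```text
from [ 0.539 -0.39   0.143] yaw 15.12 rv [ 0.0012 -0.0019  0.1828] n 15
[[6.4, -42.5, 0.2], [0.0001, -0.0001, 0.0122], -1]
[[5.9, -42.5, 0.2], [0.0001, -0.0001, 0.0122], -1]
[[5.4, -42.6, 0.2], [0.0001, -0.0001, 0.0122], -1]
[[4.8, -42.7, 0.2], [0.0001, -0.0001, 0.0122], -1]
[[4.3, -42.7, 0.2], [0.0001, -0.0001, 0.0122], -1]
[[3.8, -42.8, 0.2], [0.0001, -0.0001, 0.0122], -1]
[[3.3, -42.8, 0.2], [0.0001, -0.0001, 0.0122], -1]
[[2.8, -42.9, 0.2], [0.0001, -0.0001, 0.0122], -1]
[[2.2, -42.9, 0.2], [0.0001, -0.0001, 0.0122], -1]
[[1.7, -42.9, 0.2], [0.0001, -0.0001, 0.0122], -1]
[[1.2, -42.9, 0.2], [0.0001, -0.0001, 0.0122], -1]
[[0.7, -42.9, 0.2], [0.0001, -0.0001, 0.0122], -1]
[[0.1, -42.9, 0.2], [0.0001, -0.0001, 0.0122], -1]
[[-0.4, -42.9, 0.2], [0.0001, -0.0001, 0.0122], -1]
[[-0.9, -42.9, 0.2], [0.0001, -0.0001, 0.0122], -1]
```

View pics/wrist14.png

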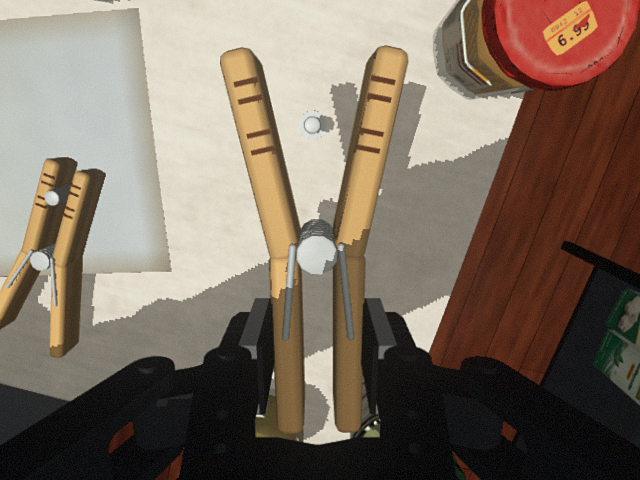

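Peg D is off its pin, which is free at (312,125), and peg C at left is still clamped. Carrying D to the tray.

drive_tool:
  moves:
    - [[6.5,-42.5,0],[0,0,0.012],-1]
    - [[6,-42.5,0],[0,0,0.012],-1]
    - [[5.5,-42.5,0],[0,0,0.012],-1]
    - [[5,-42.5,0],[0,0,0.012],-1]
    - [[4.5,-42.5,0],[0,0,0.012],-1]

```text
clock: 24.45
eef_pos: [0.5133, -0.1744, 0.1402]
ee_rot: [-3.124, -0.319, 0.004]
ft_force: [0.9, 1.1, 0.3]
finger_gap: 0.355
```

drive_tool:
  moves:
    - [[4,-43,0],[0,0,0.012],-1]
    - [[3.5,-43,0],[0,0,0.012],-1]
    - [[3,-43,0],[0,0,0.012],-1]
    - [[2,-43,0],[0,0,0.012],-1]
    - [[1.5,-43,0],[0,0,0.012],-1]

```text
clock: 24.95
eef_pos: [0.4885, 0.0392, 0.1406]
ee_rot: [3.133, 0.225, -0.004]
ft_force: [0.5, -0.7, -0.9]
finger_gap: 0.357
```

drive_tool:
  moves:
    - [[1,-43,0],[0,0,0.013],-1]
    - [[0.5,-43,0],[0,0,0.013],-1]
    - [[0,-43,0],[0,0,0.013],-1]
    - [[-0.5,-43,0],[0,0,0.012],-1]
    - [[-1,-43,0],[0,0,0.012],-1]

```text
clock: 25.45
eef_pos: [0.4632, 0.2523, 0.1406]
ee_rot: [3.138, 0.127, -0.003]
ft_force: [1.0, 0.3, -0.6]
finger_gap: 0.353
```

drive_tool:
  moves:
    - [[0,0,0],[0,0,0],-1]
    - [[0,0,20],[0,0,0],-1]
    - [[0,0,20],[0,0,0],-1]
    - [[0,0,5],[0,0,0],-1]
    - [[0,0,0],[0,0,0],-1]

```text
clock: 25.95
eef_pos: [0.4637, 0.2499, 0.0955]
ee_rot: [3.137, 0.126, -0.004]
ft_force: [-0.2, 0.1, -1.1]
finger_gap: 0.354
```

```bash
python3 - <<'E'
from h import *
f=shot('wrist','wrist15')
plan(.4655,.250,.0185,4.65,g=-1)
E
```

```text
from [0.4645 0.2503 0.0965] yaw 4.6 rv [ 0.0009  0.0009 -0.0009] n 5
[[0.2, 0.1, 15.6], [0.0002, 0.0002, -0.0002], -1]
[[0.2, 0.1, 15.6], [0.0002, 0.0002, -0.0002], -1]
[[0.2, 0.1, 15.6], [0.0002, 0.0002, -0.0002], -1]
[[0.2, 0.1, 15.6], [0.0002, 0.0002, -0.0002], -1]
[[0.2, 0.1, 15.6], [0.0002, 0.0002, -0.0002], -1]
```

View pics/wrist15.png

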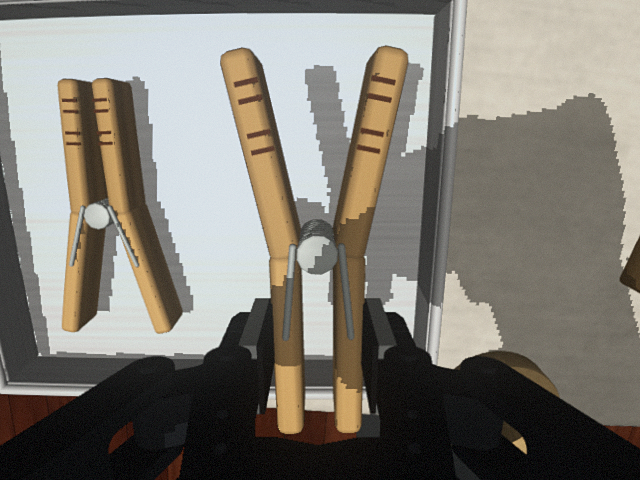

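Both pegs fit. The right inner wall is at column ~435 and peg B is well to the left. Lowering D and releasing it.

drive_tool:
  moves:
    - [[0,0,18],[0,0,0],-1]
    - [[0,0,20],[0,0,0],-1]
    - [[0,0,18],[0,0,0],-1]
    - [[0,0,12],[0,0,0],-1]
    - [[0,0,5],[0,0,0],-1]

```text
clock: 26.5
eef_pos: [0.4647, 0.2508, 0.0234]
ee_rot: [3.139, 0.127, -0.001]
ft_force: [0.9, -0.3, -0.5]
finger_gap: 0.353
```

drive_tool:
  moves:
    - [[0,0,2],[0,0,0],-1]
    - [[0,0,0],[0,0,0],-1]
    - [[0,0,0],[0,0,0],-1]
    - [[0,0,0],[0,0,0],-1]
    - [[0,0,0],[0,0,0],-1]

```text
clock: 27.0
eef_pos: [0.465, 0.2511, 0.0222]
ee_rot: [-3.138, -0.127, -0.001]
ft_force: [0.2, -0.9, -1.6]
finger_gap: 0.351
```

drive_tool:
  moves:
    - [[0,0,0],[0,0,0],-0.2]
    - [[0,0,0],[0,0,0],0]
    - [[0,0,0],[0,0,0],0.2]
    - [[0,0,0],[0,0,0],0.35]
    - [[0,0,0],[0,0,0],0.35]
  newtons: 20

```text
clock: 27.5
eef_pos: [0.4649, 0.251, 0.0219]
ee_rot: [-3.139, -0.127, -0.0]
ft_force: [0.6, -0.3, 0.1]
finger_gap: 0.677
```

drive_tool:
  moves:
    - [[0,0,-10],[0,0,0],0.35]
    - [[0,0,-20],[0,0,0],0.35]
    - [[0,0,-35],[0,0,0],0.35]
    - [[0,0,-45],[0,0,0],0.35]
    - [[0,0,-45],[0,0,0],0.35]

```text
clock: 28.0
eef_pos: [0.4645, 0.2504, 0.1788]
ee_rot: [3.139, 0.126, -0.0]
ft_force: [0.5, 0.5, 0.2]
finger_gap: 0.67
```

drive_tool:
  moves:
    - [[-20,-20,-45],[0,0,0],0.35]
    - [[-20,-40,-45],[0,0,0],0.35]
    - [[-20,-40,0],[0,0,0],0.35]
    - [[0,0,0],[0,0,0],0.35]
    - [[0,0,0],[0,0,0],0.35]

```text
clock: 28.5
eef_pos: [0.4023, 0.3372, 0.255]
ee_rot: [-3.139, -0.132, -0.0]
ft_force: [0.9, -0.2, -0.3]
finger_gap: 0.673
```

```bash
python3 - <<'E'
from h import *
f=shot('wrist','wrist16'); t=shot('top','top16'); s=shot('scene','scene16')
cv2.imwrite('pics/top16z.png',cv2.resize(t['frame'][150:320,120:510,::-1],None,fx=2,fy=2,interpolation=cv2.INTER_CUBIC))
cv2.imwrite('pics/scene16z.png',cv2.resize(s['frame'][160:340,180:480,::-1],None,fx=2.6,fy=2.6,interpolation=cv2.INTER_CUBIC))
E
```

```text
(no output)
```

View pics/top16z.png

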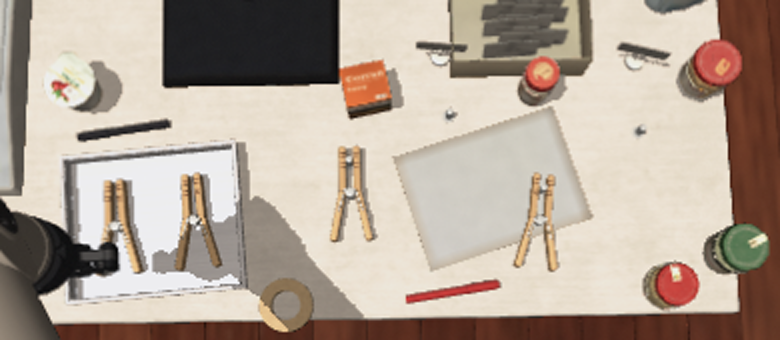

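View pics/wrist16.png

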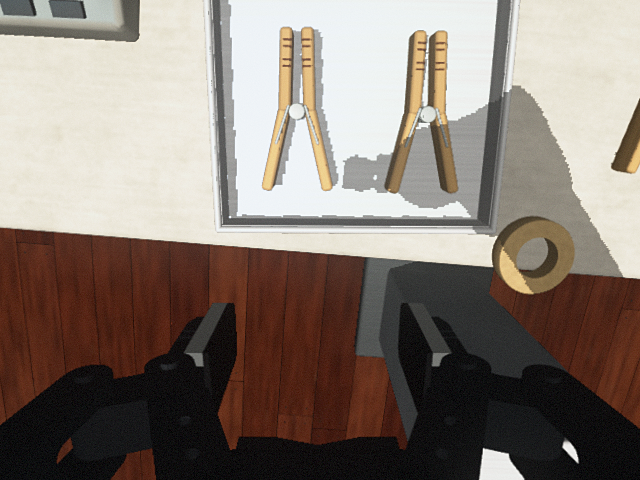

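View pics/scene16z.png

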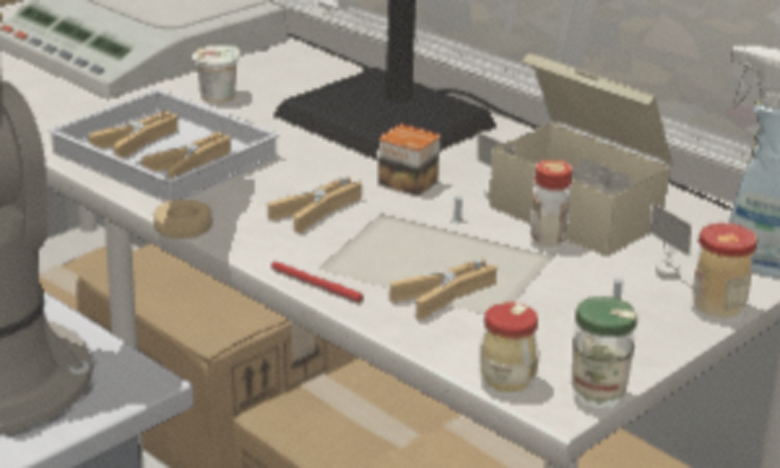

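The tray holds two pegs, at (117,225) and (198,220) in the zoomed top view. A at (350,195) and C at (540,215) are clamped on their pins, the other two pins are bare, and all the bystanders are upright. Handing in.

```bash
python3 - <<'E'
from h import *
print(manip.finish_job(), manip.state()['clock'])
E
```

```text
the job is handed in; nothing more can be done
the job is handed in; nothing more can be done
```

The two weak pegs are in the reject tray and the two good ones are still clamped on their own pins. I handed the job in at about 28.7 s of the 72 s allowed.

| Peg, from the robot's left | Jaw gap under 20 N | Result |
|---|---|---|
| First (A) | stalled at about 42 mm | good, left clamped |
| Second (B) | closed fully to 31 mm | weak, moved to tray |
| Third (C) | stalled at about 37 mm | good, left clamped |
| Fourth (D) | closed fully to 31 mm | weak, moved to tray |

- **How I told them apart:** I squeezed each peg 25 mm behind its pivot. My first squeeze, on C at the lever ends, could not tell: it closed fully, though a good spring could also give way there.
- **Last checks:** the final top, wrist and scene pictures show both rejects flat inside the rim and A and C on their pins. The other two pins are bare, all jars, the pot and the carton are upright, and the gripper is clear of everything.
- **What disagreed:** the two good pegs stalled at slightly different gaps, and I did not pin down why. While closing, the wrist saw an upward push of up to about 12 N, well below the limits.

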